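# Tuck the trim strip under the console flap and hold it flat

### The job

Using the mallet, knock the red pin of the console armrest down flush with the black ledge, then set the mallet back down on the bench, off the console. Pick up the trim strip by its upright rib, slide its long free edge squarely under the yellow flap and fully home against the stop without lifting the flap. Finish while still holding the strip there, pressed flat on the ledge with a firm steady push of about 15 N, and leave everything else on the bench alone.

Things in the scene. Friction and masses are not known exactly. Their poses are not given: they have to be found in the camera images.
- console: Beige armrest on an aluminium jig plate 250 x 200 mm, fixed; origin under its centre on the bench. Flat black ledge (205 in x, 160 in y) 50 mm above the origin. x: the way the strip is pushed in, towards the flap; z up. Side rails 8 mm high on the ledge along x, inner faces at y = -72 and +72 mm. Stop 6 mm high, face at x = +50 mm, under the flap. Nothing stands over 73 mm above the bench
- pin_seat (a point): Point on the ledge where the pin's axis meets it, console frame (-18, 0, 50) mm; axes as the console
- pin (a joint): Travel of the red pin (12 mm dia, vertical) into the ledge, m: 0 = standing 12 mm above the ledge, 0.012 = flush. Starts 8 to 12 mm proud. 5 N friction and a weak spring (under 1 N) resist: about 6 N moves it and it stays where driven. Standing, it blocks the strip's way. Only the mallet may drive it, not the fingers
- flap_edge (a point): Middle of the underside of the flap's free edge when down, console frame (20, 0, 59) mm, 9 mm above the ledge; fixed to the console, does not move with the flap; axes as the console. The yellow flap is a plate 4 mm thick, 136 wide, reaching from here 70 mm in +x to its hinge at console (90, 0, 61) mm, level when down
- flap (a joint): Angle of the flap, rad: 0 = down and level (it rests there, held by a weak spring), grows as the free edge is lifted
- stop (a point): Foot of the middle of the stop's face, on the ledge, console frame (50, 0, 50) mm, 30 mm in beyond the flap's free edge; axes as the console
- strip: Trim strip, about 180 g, loose on the bench: a flat aluminium plate 4 mm thick, 105 along x, 120 along y, with a blue upright rib on it, 10 mm thick in x, 90 long in y, top 40 mm above the plate's underside. Origin on the underside beneath the rib's middle; the plate reaches from x = -20 to x = +85 mm; z up. Pinch the rib across x
- strip_edge (a point): Middle of the strip's long free (leading) edge at its underside, strip frame (85, 0, 0) mm: the edge that goes under the flap, x first; axes as the strip
- mallet: Small mallet (about 350 g), loose, standing on one striking face. Head: upright cylinder 36 mm dia, 64 mm high, orange with black faces; origin at the centre of the lower face, z up along the head. Wooden handle, level, 20 wide (y), 22 high, its axis 32 mm above the origin, reaching in -x to x = -125 mm. The centre of mass is near the head
- mallet_grip (a point): Point on the handle's axis 45 mm from the head's axis, mallet frame (-45, 0, 32) mm, a good place to grip across y; axes as the mallet
- driver: Blue electric screwdriver lying at the left, 235 mm long, 38 thick; leave alone. Origin under its body
- clip_jar: Jar, 64 mm dia, 85 high, at the left; leave alone. Origin under its centre
- tape_roll: Yellow roll, 90 mm dia, 24 high, at the right; leave alone. Origin under its centre
- spare_tub: Black spare tub 130 x 100 x 41 mm at the right; leave alone. Origin under its centre

How it is judged:
By the outcome, as a careful person would: the job done as asked, in the order asked, and still so for the second after the job is handed in, while the arm keeps its last pose, push and grip.
It also fails if it takes over 64 s, if anything falls off the work surface, if the arm or the gripper's body presses on something with over 40 N, if the wrist force passes 120 N, or if a joint passes its speed limit or range.

### The arm

A 6-joint arm with a two-finger parallel gripper is mounted at the origin on the work surface. World frame = base frame: x ahead of the robot, y to its left, z up, the work surface at z = 0. Lengths are in m, angles in degrees, forces in N, time in s.
With the tool pointing down it reaches from about 0.25 to 0.725 m from the base axis. Payload 9.7 kg.
Tool frame: the origin (TCP) lies where the fingers leave the gripper's body, on its centre line; the fingertips stand 73 mm ahead of it and the grasp point (between the pads) lies 54 mm ahead of it; z points along the fingers, y is the line along which they close (so a half turn about z gives the same grasp; the last joint's range is limited). The gripper opens to 85 mm and grips with 20 to 120 N. Pads are 22 mm wide; open, the fingers measure 114 mm over their backs; the gripper's body (76 mm by 85 mm) begins 54 mm behind the grasp point. The pads swing forward as they close: fully open they stand 13 mm farther back than shut.
Start: joints at [-64.515, 4.979, 10.078, 95.1, 0, 90], TCP at [0.237, -0.496, 0.304] pointing down, gripper open.
Joint ranges: [-179.16, 179.16], [-48.56, 103.87], [-65.8, 70.77], [-126.05, 130.52], [-82.76, 87.17], [-180, 180]. Speed limits (degrees/s): [127.2, 127.2, 147.25, 180, 180, 180].

### API

Orientations are given as [roll, pitch, yaw] about the fixed x, y, z axes, in that order (R = Rz(yaw) Ry(pitch) Rx(roll)).
In Python, from workcell import sensors, imaging, bot gives the robot as it stands.
- The arm moves only by the tool apply_moves, never from a script. Its argument "rows" is a list of rows, each a list of 3 entries, a list of its own where there are three numbers: the shift along the tool's x, y, z in units of 10 cm (1.0 is 10 cm), then the turn, a rotation vector about the tool's x, y, z in units of 30 degrees (1.0 is 30 degrees), then the opening, from 0 (shut) to 1 (fully open). A call has 1 to 20 rows; each row is the pose to reach, as a shift and turn from the pose commanded when the call began, along the tool's axes at that moment; what a row does not reach only later rows make up. A row lasts 1/10 s, in which the tool goes at most 50 mm and 8.59 degrees, less where a joint would pass 70% of its speed; a pose out of reach is approached as far as the arm can. A call with a number of a shift or a turn outside -1 to 1 is refused whole. A call with a gripper value outside its range is refused whole. The fingers move at their own pace and stop on an object; "force" is the grip in N (left out, the last holds). Time passes only in rows, so rows that repeat a pose let the fingers close. It gives the time, the measured TCP pose, the force, the opening and the grip force at its end, in the units of the state.
- sensors.get_obs(): the state, without advancing time (a new reading comes with each control period).
- imaging.camera(name): name is "scene" or "top"; returns (picture, depth): 400x640x3 uint8, red, green, blue; 400x640 float32, m along the optical axis (not along the pixel's ray), 0 where there is no reading.
- imaging.get_calibration(name): a dict with "intrinsics" (3x3 intrinsics, pixels), "world_from_camera" (4x4, takes a point from camera to world coordinates). Camera axes: x right, y down, z forward; pixel columns grow to the right and rows downward; lengths in m; the calibration is good to about 2 mm. A picture is of the moment at which its call begins. get_calibration takes no time and is no camera call.
- bot.job_done(): hands the job in; it is judged then, once.
The state is a dict: "time": time; "q": joint angles; "qd": joint speeds; "joint_efforts": joint torques, N m; "ee_pos": TCP position; "tcp_rot": TCP orientation; "wrist_force": force on the tool from outside, world axes, zero at the start; "torque": the same for the moment, N m; "opening": finger opening in m; "grasp_force": force on a finger pad.
Only numpy, scipy, OpenCV 4.12 (cv2) and the standard library are available. Lean on these libraries where they do the work, as an engineer would, in place of code of your own. Each camera call takes 0.05 s, during which the arm holds its last target. There are 200 camera calls.

## Working session

There is one attempt and no reset: what is moved stays moved. The work goes in short steps, Python scripts to look and compute and a tool call to move; the robot and the scene stay as the last step left them, time stands still between calls to the robot, and variables do not carry over. Pictures are saved under pics/ and viewed, at most 10 in all, crops included, and the job is handed in when it is done.

Besides the shell and the picture viewer there is one more tool, called after "Request:" as name(argument=value, ...) on one line, values as JSON. apply_moves: Moves the arm, as the interface text tells. Its arguments: {"type":"object","properties":{"rows":{"type":"array"},"force":{"type":"number"}},"required":["rows"]}

```bash
mkdir -p pics; ls; python3 - <<'E'
from workcell import sensors, imaging, bot
import cv2,numpy as np
o=sensors.get_obs(); print(o)
for n in("scene","top"):
    p,d=imaging.camera(n); np.savez(f"{n}.npz",p=p,d=d)
    cv2.imwrite(f"pics/{n}0.png",p[:,:,::-1]); c=imaging.get_calibration(n); print(n,c)
E
```

```text
pics
{'time': 0.0, 'q': array([-6.45140537e+01,  5.01154192e+00,  1.00340934e+01,  9.50984619e+01,
        2.74137136e-04,  8.99998369e+01]), 'qd': array([ 0.02077507,  0.07234493,  0.07232176, -0.03852168,  0.05329799,
       -0.0654968 ]), 'joint_efforts': array([ 1.25582017e-03, -5.20383167e+01,  4.64807475e+01,  1.61452655e-02,
        1.11858000e-05,  2.44199285e-06]), 'ee_pos': array([ 0.23660575, -0.4963652 ,  0.30317553]), 'tcp_rot': array([-1.79924090e+02, -2.74353012e-04,  2.54861091e+01]), 'wrist_force': array([ 0.21262471, -0.59658254,  0.32386358]), 'torque': array([ 0.0345804 , -0.04263487,  0.02292193]), 'grasp_force': 0.0, 'opening': 0.08539595970210646}
scene {'intrinsics': array([[385.30886284,   0.        , 324.60220753],
       [  0.        , 385.30886284, 200.95911339],
       [  0.        ,   0.        ,   1.        ]]), 'world_from_camera': array([[ 0.84761832,  0.41415115, -0.33169565,  1.02098331],
       [ 0.5303339 , -0.64121392,  0.55460857, -0.82658908],
       [ 0.01700391, -0.64600583, -0.76314306,  1.20789512],
       [ 0.        ,  0.        ,  0.        ,  1.        ]])}
top {'intrinsics': array([[384.17686408,   0.        , 322.53371138],
       [  0.        , 384.17686408, 202.7265885 ],
       [  0.        ,   0.        ,   1.        ]]), 'world_from_camera': array([[ 0.02351225, -0.99702097,  0.07345996,  0.44827263],
       [-0.99969661, -0.02398752, -0.00559405,  0.01227379],
       [ 0.00733951, -0.07330615, -0.99728248,  1.48994207],
       [ 0.        ,  0.        ,  0.        ,  1.        ]])}
```

View pics/top0.png

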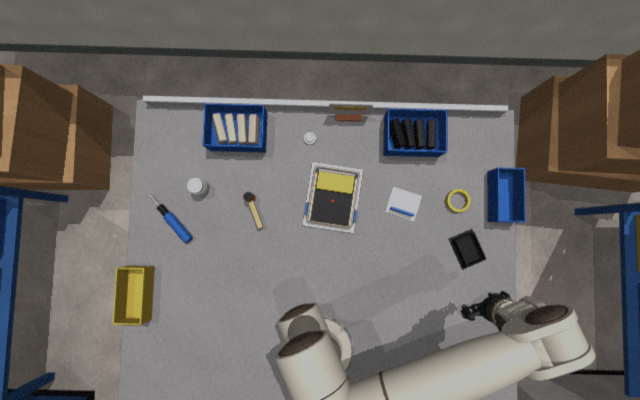

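View pics/scene0.png

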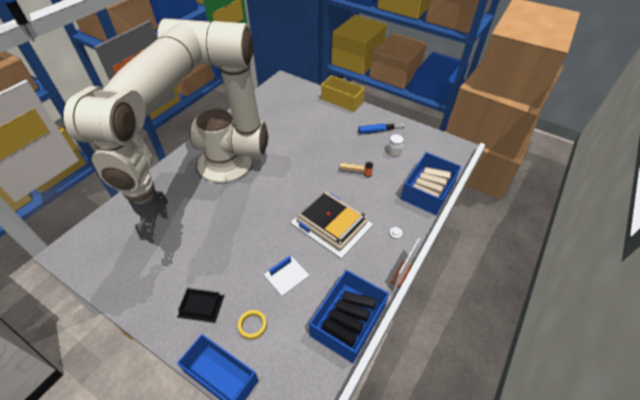

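The top view shows the mallet head at about (249,197) with its handle to (261,229), the console at (333,197) with its pin at (333,201), and the strip at (404,203) with its rib at (402,211). The scene view shows the same objects: mallet (357,169), pin (328,213), strip (287,273).

```bash
cat > h.py <<'E'
import numpy as np, cv2
from workcell import imaging
def ray(n,uv,z):
    c=imaging.get_calibration(n); K=c["intrinsics"]; T=c["world_from_camera"]
    uv=np.atleast_2d(np.asarray(uv,float)); d=np.c_[uv,np.ones(len(uv))]@np.linalg.inv(K).T@T[:3,:3].T
    return T[:3,3]+d*((z-T[2,3])/d[:,2])[:,None]
def proj(n,P):
    c=imaging.get_calibration(n); K=c["intrinsics"]; T=c["world_from_camera"]
    q=(np.atleast_2d(P)-T[:3,3])@T[:3,:3]@K.T
    return q[:,:2]/q[:,2:]
def mask(p,kind,ctr,r):
    hsv=cv2.cvtColor(p,cv2.COLOR_RGB2HSV); H,S,V=[hsv[:,:,i].astype(int) for i in range(3)]
    m={'yellow':(abs(H-24)<8)&(S>150)&(V>90),'blue':(abs(H-110)<12)&(S>130)&(V>60),'red':((H<6)|(H>174))&(S>140)&(V>80),
       'white':(S<40)&(V>190),'black':(V<60),'wood':(abs(H-17)<8)&(S>60)&(V>110),'orange':(H<14)&(S>150)&(V>100)}[kind]
    w=np.zeros(m.shape,bool); u,v=map(int,ctr); w[max(v-r,0):v+r,max(u-r,0):u+r]=1
    m=(m&w).astype(np.uint8)
    k,l,s,c=cv2.connectedComponentsWithStats(m)
    if k<2: return m*0
    return (l==1+np.argmax(s[1:,4])).astype(np.uint8)
def rect(n,p,kind,ctr,r,z):
    m=mask(p,kind,ctr,r); v,u=np.nonzero(m)
    if len(u)<3: print(n,kind,'none'); return
    uv=np.r_[np.c_[u-.5,v-.5],np.c_[u+.5,v+.5],np.c_[u-.5,v+.5],np.c_[u+.5,v-.5]] if len(u)>60 else np.c_[u,v]
    W=ray(n,np.c_[u,v],z)[:,:2]; R=cv2.minAreaRect((ray(n,uv,z)[:,:2]*1000).astype(np.float32))
    e=np.linalg.eigh(np.cov(W.T))[1][:,1]
    print(n,kind,len(u),'mean',(W.mean(0)*1000).round(1),'rect',np.round(R[0],1),np.round(R[1],1),round(R[2],1),'pca',round(np.degrees(np.arctan2(e[1],e[0])),1))
E
python3 - <<'E'
from h import *
t=np.load("top.npz")["p"]; s=np.load("scene.npz")["p"]
for n,p,c in(("top",t,dict(con=(333,197),pin=(333,201),st=(404,203),mh=(249,197),ha=(256,214))),("scene",s,dict(con=(333,220),pin=(328,213),st=(287,273),mh=(368,169),ha=(350,168)))):
    rect(n,p,'yellow',c['con'],38,.063); rect(n,p,'black',c['con'],38,.05)
    rect(n,p,'red',c['pin'],8,.06); rect(n,p,'white',c['con'],48,.005)
    rect(n,p,'white',c['st'],26,.004); rect(n,p,'blue',c['st'],22,.04)
    rect(n,p,'wood',c['ha'],22,.043); rect(n,p,'orange',c['mh'],11,.04); rect(n,p,'black',c['mh'],11,.064)
a=cv2.resize(t[150:245,230:430],None,fx=4,fy=4,interpolation=cv2.INTER_CUBIC)
cv2.imwrite("pics/c1.png",a[:,:,::-1])
E
```

```text
top yellow none
top black 1030 mean [538.2 -28.2] rect [540.6 -28.8] [141.  121.3] 82.5 pca 80.9
top red 10 mean [561.7 -30.9] rect [562.8 -30.9] [11.2  7.5] 1.3 pca -179.0
top white none
top white 74 mean [ 580.6 -282.4] rect [ 582.5 -280.3] [66.6 53.1] 31.6 pca -164.5
top blue 49 mean [ 529.8 -296.6] rect [ 530.1 -295.7] [83.5  7.2] 72.9 pca 73.1
top wood 144 mean [508.4 257.8] rect [506.  256.4] [113.2  25.9] 22.2 pca -158.9
top orange none
top black 57 mean [570.  282.1] rect [569.9 282.1] [26.1 29.9] 1.4 pca 83.1
scene yellow 477 mean [630.7 -47. ] rect [629.9 -45.7] [138.   67.2] 82.1 pca 82.5
scene black 665 mean [537.7 -28.8] rect [537.8 -27.2] [134.8 108.9] 81.9 pca 83.9
scene red 11 mean [565.8 -36.6] rect [564.7 -36.9] [13.9 11.9] 83.9 pca 115.7
scene white 368 mean [661.8 -77.4] rect [623.4 -37.2] [208.8 169.2] 82.6 pca 53.5
scene white 782 mean [ 571.7 -316.6] rect [ 563.  -311.4] [127.2 112.9] 72.7 pca 67.4
scene blue 113 mean [ 537.1 -309.7] rect [ 537.6 -308.2] [90.8 24.1] 72.8 pca 74.1
scene wood 196 mean [524.5 247.4] rect [525.1 247.7] [139.8  55. ] 14.8 pca -163.6
scene orange 41 mean [580.7 259.4] rect [582.8 259.5] [25.7 37.6] 28.2 pca 110.7
scene black 26 mean [574.2 274.8] rect [574.2 274.9] [21.2 25.3] 28.1 pca 106.7
```

View pics/c1.png

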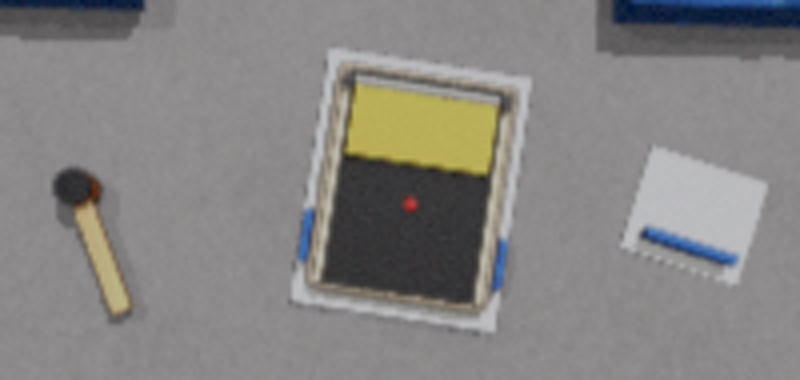

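The crop confirms the layout: pin at crop (411,204), flap at (420,128), mallet handle running from (75,187) to (120,312), and rib from (645,233) to (735,260). Next I refine the console pose and plan the approach to the mallet.

```bash
cat >> h.py <<'E'
from scipy.spatial.transform import Rotation as Ro
from workcell import sensors
def plan(xyz,yaw,cur=None):
    o=sensors.get_obs(); p=np.array(o["ee_pos"]); R=Ro.from_euler('xyz',o["tcp_rot"],degrees=True)
    T=Ro.from_euler('xyz',[180,0,yaw],degrees=True)
    print('t',o["time"],'pos',p.round(4),'rot',np.round(o["tcp_rot"],2),'F',o["wrist_force"].round(1),'q',o["q"].round(0))
    print('shift(10cm)',(R.inv().apply(np.array(xyz)-p)*10).round(3),'turn(30deg)',((R.inv()*T).as_rotvec(degrees=True)/30).round(3))
E
python3 - <<'E'
from h import *
import h
t=np.load("top.npz")["p"]; s=np.load("scene.npz")["p"]
print(cv2.cvtColor(t,cv2.COLOR_RGB2HSV)[182,335])
def q(n,p,c,f,z,r):
    hsv=cv2.cvtColor(p,cv2.COLOR_RGB2HSV).astype(int); m=f(*[hsv[:,:,i] for i in range(3)]).astype(np.uint8)
    w=np.zeros_like(m); w[c[1]-r:c[1]+r,c[0]-r:c[0]+r]=1; m*=w
    k,l,st,_=cv2.connectedComponentsWithStats(m); b=(l==1+np.argmax(st[1:,4]))
    v,u=np.nonzero(b); uv=np.r_[np.c_[u-.5,v-.5],np.c_[u+.5,v+.5],np.c_[u-.5,v+.5],np.c_[u+.5,v-.5]]
    R=cv2.minAreaRect((ray(n,uv,z)[:,:2]*1000).astype(np.float32)); print(n,len(u),np.round(R[0],1),np.round(R[1],1),round(R[2],1),'mean',(ray(n,np.c_[u,v],z)[:,:2].mean(0)*1000).round(1))
ye=lambda H,S,V:(abs(H-27)<8)&(S>100)&(V>80)
q("top",t,(335,182),ye,.063,26); q("scene",s,(345,222),ye,.063,32)
wh=lambda H,S,V:(S<40)&(V>160)
q("top",t,(404,203),wh,.004,26); q("scene",s,(287,273),wh,.004,26)
plan((.5295,.2650,.25),21.3)
E
```

```text
[ 27 136 185]
top 654 [631.  -40.4] [141.5  71. ] 82.6 mean [631.  -40.3]
scene 468 [629.4 -44.3] [138.1  68.5] 82.1 mean [631.  -47.2]
top 648 [ 562.8 -309.6] [124.5 108.9] 72.9 mean [ 572.6 -312.5]
scene 2462 [ 553.6 -303.6] [192.8 210.4] 33.2 mean [ 562.8 -303.8]
t 0.1 pos [ 0.2366 -0.4964  0.3032] rot [-179.93   -0.     25.48] F [ 0.2  0.2 -0.1] q [-65.   5.  10.  95.   0.  90.]
shift(10cm) [ 5.92  -5.612  0.539] turn(30deg) [-0.002  0.     0.139]
```

Request:
apply_moves(rows=[[[0.49, -0.47, 0.05], [0, 0, 0], 1], [[0.98, -0.94, 0.09], [0, 0, 0], 1], [[0.98, -0.94, 0.09], [0, 0, 0], 1], [[0.98, -0.94, 0.09], [0, 0, 0], 1]])

```text
time: 0.5
ee_pos: [0.2855, -0.3664, 0.295]
tcp_rot: [-180.0, -0.0, 25.7]
wrist_force: [0.3, -0.8, 0.7]
opening: 0.0852
grasp_force: 0.0
```

Request:
apply_moves(rows=[[[0.49, -0.47, 0.05], [0, 0, 0], 1], [[0.98, -0.94, 0.09], [0, 0, 0], 1], [[0.98, -0.94, 0.09], [0, 0, 0], 1], [[0.98, -0.94, 0.09], [0, 0, 0], 1]])

```text
time: 0.9
ee_pos: [0.3335, -0.2399, 0.2858]
tcp_rot: [-180.0, -0.0, 25.7]
wrist_force: [-0.0, -1.2, -0.0]
opening: 0.0852
grasp_force: 0.0
```

Request:
apply_moves(rows=[[[0.49, -0.47, 0.05], [0, 0, 0], 1], [[0.98, -0.94, 0.09], [0, 0, 0], 1], [[0.98, -0.94, 0.09], [0, 0, 0], 1], [[0.98, -0.94, 0.09], [0, 0, 0], 1]])

```text
time: 1.3
ee_pos: [0.3817, -0.1133, 0.2765]
tcp_rot: [-180.0, 0.0, 25.7]
wrist_force: [-0.5, -0.5, -0.1]
opening: 0.0855
grasp_force: 0.0
```

Request:
apply_moves(rows=[[[0.49, -0.47, 0.05], [0, 0, 0], 1], [[0.98, -0.94, 0.09], [0, 0, 0], 1], [[0.98, -0.94, 0.09], [0, 0, 0], 1], [[0.98, -0.94, 0.09], [0, 0, 0], 1]])

```text
time: 1.7
ee_pos: [0.4299, 0.0134, 0.2671]
tcp_rot: [-180.0, 0.0, 25.7]
wrist_force: [0.5, 0.3, 1.0]
opening: 0.0856
grasp_force: 0.0
```

Request:
apply_moves(rows=[[[0.49, -0.47, 0.05], [0, 0, 0], 1], [[0.98, -0.94, 0.09], [0, 0, 0], 1], [[0.98, -0.94, 0.09], [0, 0, 0], 1], [[0.98, -0.94, 0.09], [0, 0, 0], 1]])

```text
time: 2.1
ee_pos: [0.4782, 0.14, 0.2577]
tcp_rot: [-180.0, 0.1, 25.6]
wrist_force: [-0.4, -0.8, -0.3]
opening: 0.085
grasp_force: 0.0
```

Request:
apply_moves(rows=[[[0.49, -0.46, 0.05], [0, 0, 0.1], 1], [[0.98, -0.91, 0.09], [0, 0, 0.14], 1], [[0.98, -0.91, 0.09], [0, 0, 0.14], 1], [[0.98, -0.91, 0.09], [0, 0, 0.14], 1], [[0.98, -0.91, 0.09], [0, 0, 0.14], 1], [[0.98, -0.91, 0.09], [0, 0, 0.14], 1]])

```text
time: 2.7
ee_pos: [0.5367, 0.237, 0.2502]
tcp_rot: [-178.9, 0.0, 23.6]
wrist_force: [0.3, -0.2, -0.2]
opening: 0.0858
grasp_force: 0.0
```

```bash
python3 -c "
from h import *
plan((.5295,.2650,.086),21.3)"
```

```text
t 2.7 pos [0.5367 0.237  0.2502] rot [-1.7895e+02  3.0000e-02  2.3560e+01] F [ 0.3 -0.2 -0.2] q [ 23.   9.   9.  90.   1. 180.]
shift(10cm) [ 0.046 -0.256  1.647] turn(30deg) [-0.035  0.002  0.075]
```

Request:
apply_moves(rows=[[[0, 0, 0], [0, 0, -0.25], 1], [[0, 0, 0], [0, 0, -0.5], 1], [[0, 0, 0], [0, 0, -0.75], 1], [[0, 0, 0], [0, 0, -1], 1]])

```text
time: 3.1
ee_pos: [0.5364, 0.2374, 0.2507]
tcp_rot: [-179.1, -0.6, 53.9]
wrist_force: [0.2, -0.2, 0.2]
opening: 0.0853
grasp_force: 0.0
```

Request:
apply_moves(rows=[[[0, 0, 0], [0, 0, -0.25], 1], [[0, 0, 0], [0, 0, -0.5], 1], [[0, 0, 0], [0, 0, -0.75], 1], [[0, 0, 0], [0, 0, -1], 1]])

```text
time: 3.5
ee_pos: [0.5364, 0.2373, 0.2507]
tcp_rot: [-179.5, -0.9, 83.9]
wrist_force: [0.2, -0.0, 0.0]
opening: 0.0854
grasp_force: 0.0
```

Request:
apply_moves(rows=[[[0, 0, 0], [0, 0, -0.25], 1], [[0, 0, 0], [0, 0, -0.5], 1], [[0, 0, 0], [0, 0, -0.75], 1], [[0, 0, 0], [0, 0, -1], 1]])

```text
time: 3.9
ee_pos: [0.5364, 0.2373, 0.2507]
tcp_rot: [180.0, -1.1, 113.9]
wrist_force: [-0.7, -0.5, 0.1]
opening: 0.0858
grasp_force: 0.0
```

Request:
apply_moves(rows=[[[0, 0, 0], [0, 0, -0.25], 1], [[0, 0, 0], [0, 0, -0.5], 1], [[0, 0, 0], [0, 0, -0.75], 1], [[0, 0, 0], [0, 0, -1], 1]])

```text
time: 4.3
ee_pos: [0.5364, 0.2373, 0.2508]
tcp_rot: [179.4, -0.9, 143.9]
wrist_force: [-0.3, -0.3, -0.3]
opening: 0.0854
grasp_force: 0.0
```

Request:
apply_moves(rows=[[[0, 0, 0], [0, 0, -0.25], 1], [[0, 0, 0], [0, 0, -0.5], 1], [[0, 0, 0], [0, 0, -0.75], 1], [[0, 0, 0], [0, 0, -1], 1]])

```text
time: 4.7
ee_pos: [0.5364, 0.2373, 0.2507]
tcp_rot: [179.1, -0.5, 173.9]
wrist_force: [-0.4, -0.6, -0.3]
opening: 0.0854
grasp_force: 0.0
```

Request:
apply_moves(rows=[[[0, 0, 0], [0, 0, -0.25], 1], [[0, 0, 0], [0, 0, -0.5], 1], [[0, 0, 0], [0, 0, -0.75], 1], [[0, 0, 0], [0, 0, -0.95], 1], [[0, 0, 0], [0, 0, -0.95], 1], [[0, 0, 0], [0, 0, -0.95], 1]])

```text
time: 5.3
ee_pos: [0.5365, 0.2379, 0.2505]
tcp_rot: [178.9, -0.0, -158.1]
wrist_force: [0.1, 0.6, -0.2]
opening: 0.0854
grasp_force: 0.0
```

```bash
python3 -c "
from h import *
plan((.5295,.2650,.086),201.3)"
```

```text
t 5.3 pos [0.5365 0.2379 0.2505] rot [ 1.7893e+02 -1.0000e-02 -1.5807e+02] F [ 0.1  0.6 -0.2] q [24.  9.  9. 90.  1.  2.]
shift(10cm) [-0.036  0.247  1.65 ] turn(30deg) [ 0.036 -0.     0.021]
```

Request:
apply_moves(rows=[[[-0.04, 0.25, 0.3], [0.036, 0, 0.02], 1], [[-0.04, 0.25, 0.6], [0.036, 0, 0.02], 1], [[-0.04, 0.25, 0.9], [0.036, 0, 0.02], 1], [[-0.04, 0.25, 0.9], [0.036, 0, 0.02], 1]])

```text
time: 5.7
ee_pos: [0.5284, 0.264, 0.1564]
tcp_rot: [-180.0, -0.4, -158.6]
wrist_force: [-0.1, -0.1, 0.3]
opening: 0.0853
grasp_force: 0.0
```

Request:
apply_moves(rows=[[[0, 0, 0.25], [0, 0, 0], 1], [[0, 0, 0.5], [0, 0, 0], 1], [[0, 0, 0.75], [0, 0, 0], 1], [[0, 0, 0.75], [0, 0, 0], 1], [[0, 0, 0.75], [0, 0, 0], 1]])

```text
time: 6.2
ee_pos: [0.5306, 0.2649, 0.0871]
tcp_rot: [-180.0, -0.0, -158.5]
wrist_force: [0.2, -0.6, 0.5]
opening: 0.0854
grasp_force: 0.0
```

```bash
python3 -c "
from h import *
plan((.5295,.2650,.086),201.3)
p,d=imaging.camera('scene')
cv2.imwrite('pics/s1.png',cv2.resize(p[120:220,280:440],None,fx=4,fy=4,interpolation=cv2.INTER_CUBIC)[:,:,::-1])"
```

```text
t 6.2 pos [0.5306 0.2649 0.0871] rot [-180.     -0.   -158.52] F [ 0.2 -0.6  0.5] q [27. 12. -6. 72. -0.  5.]
shift(10cm) [0.01  0.005 0.011] turn(30deg) [-0.    -0.     0.006]
```

View pics/s1.png

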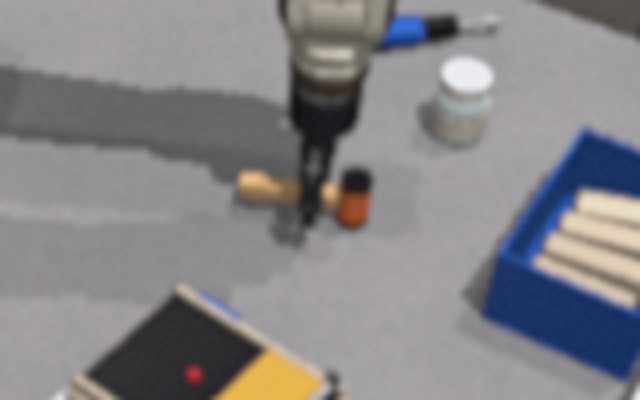

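The crop shows the fingers straddling the handle at (315,190), with the head at (355,195). I'm closing now.

Request:
apply_moves(rows=[[[0, 0, 0], [0, 0, 0], 0], [[0, 0, 0], [0, 0, 0], 0], [[0, 0, 0], [0, 0, 0], 0], [[0, 0, 0], [0, 0, 0], 0], [[0, 0, 0], [0, 0, 0], 0], [[0, 0, 0], [0, 0, 0], 0], [[0, 0, 0], [0, 0, 0], 0], [[0, 0, 0], [0, 0, 0], 0], [[0, 0, 0], [0, 0, 0], 0], [[0, 0, 0], [0, 0, 0], 0]], force=100)

```text
time: 7.25
ee_pos: [0.5303, 0.2651, 0.0858]
tcp_rot: [180.0, -0.0, -158.4]
wrist_force: [-1.1, -0.5, 5.5]
opening: 0.0186
grasp_force: 97.3
```

Request:
apply_moves(rows=[[[0, 0, -0.2], [0, 0, 0], 0], [[0, 0, -0.5], [0, 0, 0], 0], [[0, 0, -0.8], [0, 0, 0], 0], [[0, 0, -1], [0, 0, 0], 0], [[0, 0, -1], [0, 0, 0], 0]])

```text
time: 7.75
ee_pos: [0.5309, 0.2653, 0.1875]
tcp_rot: [180.0, 0.1, -158.4]
wrist_force: [-0.8, -0.0, -4.7]
opening: 0.0187
grasp_force: 98.1
```

```bash
python3 -c "
from h import *
a=np.radians(-7.7); pin=np.array([.5615,-.032]); g=pin-.045*np.array([np.cos(a),np.sin(a)])
print(g)
plan((g[0],g[1],.185),172.3)
p,d=imaging.camera('scene')
cv2.imwrite('pics/s2.png',cv2.resize(p[100:200,280:440],None,fx=4,fy=4,interpolation=cv2.INTER_CUBIC)[:,:,::-1])"
```

```text
[ 0.51690576 -0.02597062]
t 7.75 pos [0.5309 0.2653 0.1875] rot [ 1.7999e+02  1.3000e-01 -1.5844e+02] F [-0.8 -0.  -4.7] q [27. 10.  3. 83. -0.  5.]
shift(10cm) [ 1.201 -2.657  0.022] turn(30deg) [0.001 0.004 0.975]
```

View pics/s2.png

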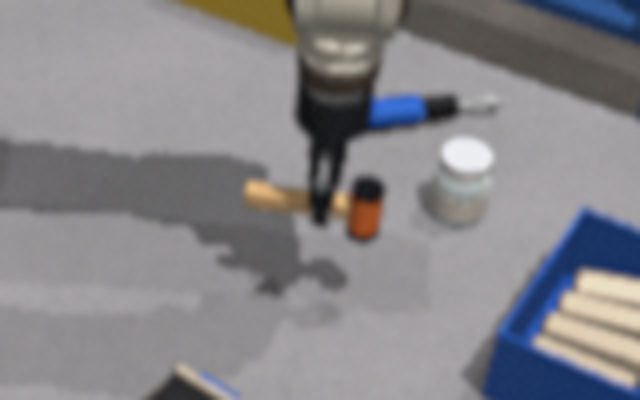

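The mallet is held level: handle at (270,192), head at (366,208).

Request:
apply_moves(rows=[[[0.2, -0.45, 0], [0, 0, 0], 0], [[0.4, -0.89, 0], [0, 0, 0], 0], [[0.4, -0.89, 0], [0, 0, 0], 0]])

```text
time: 8.1
ee_pos: [0.5246, 0.163, 0.1829]
tcp_rot: [-179.9, -0.3, -158.7]
wrist_force: [0.1, 0.8, -3.4]
opening: 0.0184
grasp_force: 98.8
```

Request:
apply_moves(rows=[[[0.2, -0.45, 0], [0, 0, 0], 0], [[0.4, -0.89, 0], [0, 0, 0], 0], [[0.4, -0.89, 0], [0, 0, 0], 0]])

```text
time: 8.4
ee_pos: [0.5201, 0.0656, 0.1832]
tcp_rot: [-180.0, -0.3, -158.7]
wrist_force: [0.3, 0.9, -4.2]
opening: 0.0188
grasp_force: 99.5
```

Request:
apply_moves(rows=[[[0.2, -0.45, 0], [0, 0, 0.25], 0], [[0.4, -0.88, 0], [0, 0, 0.5], 0], [[0.4, -0.88, 0], [0, 0, 0.75], 0], [[0.4, -0.88, 0], [0, 0, 0.97], 0], [[0.4, -0.88, 0], [0, 0, 0.97], 0], [[0.4, -0.88, 0], [0, 0, 0.97], 0], [[0.4, -0.88, 0], [0, 0, 0.97], 0]])

```text
time: 9.1
ee_pos: [0.5162, -0.0261, 0.1847]
tcp_rot: [-180.0, -0.1, 172.6]
wrist_force: [-0.3, 0.5, -4.5]
opening: 0.0183
grasp_force: 100.2
```

```bash
python3 -c "
from h import *
plan((.5169,-.026,.150),172.3)
p,d=imaging.camera('scene')
cv2.imwrite('pics/s3.png',cv2.resize(p[160:260,250:410],None,fx=4,fy=4,interpolation=cv2.INTER_CUBIC)[:,:,::-1])"
```

```text
t 9.1 pos [ 0.5162 -0.0261  0.1847] rot [-1.7996e+02 -1.1000e-01  1.7264e+02] F [-0.3  0.5 -4.5] q [-3. -0. -8. 82. -0.  4.]
shift(10cm) [-0.008  0.002  0.347] turn(30deg) [-0.001 -0.004  0.011]
```

View pics/s3.png

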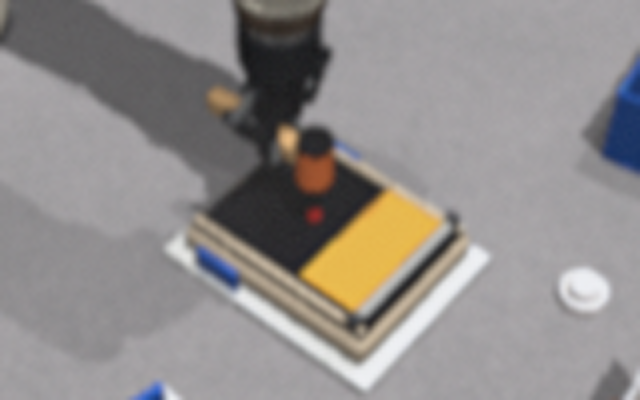

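The head at (315,165) hangs straight above the red pin at (315,215). I'm lowering it.

Request:
apply_moves(rows=[[[0, 0, 0.15], [0, 0, 0], 0], [[0, 0, 0.25], [0, 0, 0], 0], [[0, 0, 0.32], [0, 0, 0], 0], [[0, 0, 0.36], [0, 0, 0], 0], [[0, 0, 0.39], [0, 0, 0], 0], [[0, 0, 0.41], [0, 0, 0], 0], [[0, 0, 0.43], [0, 0, 0], 0], [[0, 0, 0.43], [0, 0, 0], 0]])

```text
time: 9.95
ee_pos: [0.5164, -0.0265, 0.1429]
tcp_rot: [-180.0, -0.0, 172.5]
wrist_force: [-1.3, -0.1, -1.6]
opening: 0.0181
grasp_force: 100.6
```

Request:
apply_moves(rows=[[[0, 0, 0.01], [0, 0, 0], 0], [[0, 0, 0.02], [0, 0, 0], 0], [[0, 0, 0.03], [0, 0, 0], 0], [[0, 0, 0.03], [0, 0, 0], 0]])

```text
time: 10.35
ee_pos: [0.5165, -0.0265, 0.1396]
tcp_rot: [-180.0, -0.0, 172.5]
wrist_force: [-1.4, -0.5, 0.8]
opening: 0.0182
grasp_force: 100.6
```

Request:
apply_moves(rows=[[[0, 0, 0.01], [0, 0, 0], 0], [[0, 0, 0.02], [0, 0, 0], 0], [[0, 0, 0.025], [0, 0, 0], 0], [[0, 0, 0.025], [0, 0, 0], 0]])

```text
time: 10.75
ee_pos: [0.5165, -0.0265, 0.137]
tcp_rot: [-180.0, -0.0, 172.5]
wrist_force: [-0.0, -0.4, -1.0]
opening: 0.0182
grasp_force: 100.7
```

Request:
apply_moves(rows=[[[0, 0, 0.01], [0, 0, 0], 0], [[0, 0, 0.01], [0, 0, 0], 0]])

```text
time: 10.95
ee_pos: [0.5165, -0.0265, 0.136]
tcp_rot: [-180.0, -0.0, 172.5]
wrist_force: [1.1, -0.4, -0.9]
opening: 0.0185
grasp_force: 100.7
```

Request:
apply_moves(rows=[[[0, 0, 0.01], [0, 0, 0], 0], [[0, 0, 0.01], [0, 0, 0], 0]])

```text
time: 11.15
ee_pos: [0.5164, -0.0265, 0.1358]
tcp_rot: [-180.0, -0.0, 172.5]
wrist_force: [-2.6, 0.9, 6.6]
opening: 0.0185
grasp_force: 101.9
```

Request:
apply_moves(rows=[[[0, 0, 0.01], [0, 0, 0], 0], [[0, 0, 0.02], [0, 0, 0], 0], [[0, 0, 0.02], [0, 0, 0], 0]])

```text
time: 11.45
ee_pos: [0.5162, -0.0265, 0.1355]
tcp_rot: [-180.0, 0.0, 172.5]
wrist_force: [-11.0, 1.3, 21.1]
opening: 0.0184
grasp_force: 104.1
```

```bash
python3 -c "
from h import *
plan((.5169,-.026,.190),172.3)"
```

```text
t 11.45 pos [ 0.5162 -0.0265  0.1355] rot [-1.7998e+02  5.0000e-02  1.7246e+02] F [-11.    1.3  21.1] q [ -3.   1. -13.  76.  -0.   5.]
shift(10cm) [-0.006  0.006 -0.545] turn(30deg) [-0.001  0.002  0.005]
```

Request:
apply_moves(rows=[[[0, 0, -0.1], [0, 0, 0], 0], [[0, 0, -0.35], [0, 0, 0], 0], [[0, 0, -0.55], [0, 0, 0], 0], [[0, 0, -0.55], [0, 0, 0], 0]])

```text
time: 11.85
ee_pos: [0.5172, -0.0266, 0.1902]
tcp_rot: [-180.0, 0.1, 172.5]
wrist_force: [0.1, 0.3, -4.4]
opening: 0.0185
grasp_force: 100.3
```

Request:
apply_moves(rows=[[[0.1, 0.48, 0], [0, 0, 0], 0], [[0.2, 0.97, 0], [0, 0, 0], 0], [[0.2, 0.97, 0], [0, 0, 0], 0]])

```text
time: 12.15
ee_pos: [0.5083, 0.0766, 0.1862]
tcp_rot: [180.0, -0.2, 172.7]
wrist_force: [-0.2, -1.1, -3.7]
opening: 0.0185
grasp_force: 100.4
```

Request:
apply_moves(rows=[[[0.1, 0.48, 0], [0, 0, 0], 0], [[0.2, 0.97, 0], [0, 0, 0], 0], [[0.2, 0.97, 0], [0, 0, 0], 0], [[0.2, 0.97, 0], [0, 0, 0], 0]])

```text
time: 12.55
ee_pos: [0.5015, 0.172, 0.1862]
tcp_rot: [-179.9, -0.2, 172.6]
wrist_force: [-0.4, -0.7, -3.0]
opening: 0.0181
grasp_force: 100.8
```

```bash
python3 -c "
from h import *
plan((.50,.17,.088),172.3)
p,d=imaging.camera('scene')
t,_=imaging.camera('top')
rect('scene',p,'red',(328,213),9,.05);rect('top',t,'red',(333,201),9,.05)
a=cv2.resize(p[120:240,270:430],None,fx=4,fy=4,interpolation=cv2.INTER_CUBIC)
cv2.imwrite('pics/s4.png',a[:,:,::-1])"
```

```text
t 12.55 pos [0.5015 0.172  0.1862] rot [-1.799e+02 -1.700e-01  1.726e+02] F [-0.4 -0.7 -3. ] q [19.  2. -6. 82. -0. 26.]
shift(10cm) [ 0.01  -0.02   0.982] turn(30deg) [-0.003 -0.006  0.01 ]
scene red 5 mean [563.3 -33.5] rect [563.3 -33.5] [7.7 6. ] 83.9 pca 119.9
top red 4 mean [561.7 -32.2] rect [561.7 -33.1] [7.5 3.8] 1.2 pca -178.8
```

View pics/s4.png

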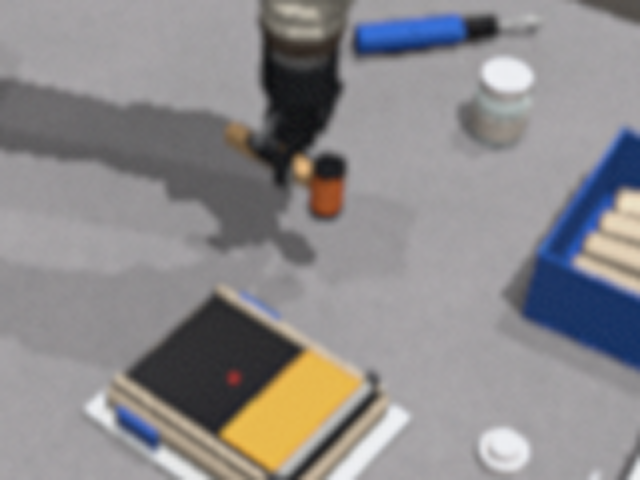

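The pin, at crop (234,378), now reads flush: both views agree on its position at ledge height. Next I set the mallet down on the clear bench.

Request:
apply_moves(rows=[[[0, 0, 0.3], [0, 0, 0], 0], [[0, 0, 0.6], [0, 0, 0], 0], [[0, 0, 0.85], [0, 0, 0], 0], [[0, 0, 0.93], [0, 0, 0], 0], [[0, 0, 0.96], [0, 0, 0], 0], [[0, 0, 0.98], [0, 0, 0], 0], [[0, 0, 0.99], [0, 0, 0], 0], [[0, 0, 0.99], [0, 0, 0], 0]])

```text
time: 13.45
ee_pos: [0.5026, 0.1711, 0.0899]
tcp_rot: [180.0, 0.0, 172.5]
wrist_force: [0.3, 0.5, -4.0]
opening: 0.0182
grasp_force: 100.5
```

Request:
apply_moves(rows=[[[0, 0, 0.01], [0, 0, 0], 0], [[0, 0, 0.01], [0, 0, 0], 0]])

```text
time: 13.65
ee_pos: [0.5022, 0.1711, 0.0882]
tcp_rot: [-180.0, -0.0, 172.5]
wrist_force: [-0.2, -0.1, -3.7]
opening: 0.0189
grasp_force: 100.5
```

Request:
apply_moves(rows=[[[0, 0, 0.01], [0, 0, 0], 0], [[0, 0, 0.02], [0, 0, 0], 0], [[0, 0, 0.02], [0, 0, 0], 0]])

```text
time: 13.95
ee_pos: [0.5021, 0.1711, 0.086]
tcp_rot: [-180.0, -0.0, 172.5]
wrist_force: [-0.2, 0.2, -3.1]
opening: 0.0182
grasp_force: 100.9
```

Request:
apply_moves(rows=[[[0, 0, 0.007], [0, 0, 0], 0], [[0, 0, 0.007], [0, 0, 0], 0]])

```text
time: 14.15
ee_pos: [0.5021, 0.1711, 0.0858]
tcp_rot: [-180.0, -0.0, 172.5]
wrist_force: [-3.4, 0.5, 3.8]
opening: 0.0186
grasp_force: 101.9
```

Request:
apply_moves(rows=[[[0, 0, 0], [0, 0, 0], 1], [[0, 0, 0], [0, 0, 0], 1], [[0, 0, 0], [0, 0, 0], 1], [[0, 0, 0], [0, 0, 0], 1], [[0, 0, 0], [0, 0, 0], 1], [[0, 0, 0], [0, 0, 0], 1], [[0, 0, 0], [0, 0, 0], 1], [[0, 0, 0], [0, 0, 0], 1]])

```text
time: 14.95
ee_pos: [0.5021, 0.171, 0.0852]
tcp_rot: [-180.0, -0.0, 172.5]
wrist_force: [-1.1, 0.6, 0.9]
opening: 0.0855
grasp_force: 0.0
```

Request:
apply_moves(rows=[[[0, 0, -0.2], [0, 0, 0], 1], [[0, 0, -0.6], [0, 0, 0], 1], [[0, 0, -1], [0, 0, 0], 1], [[0, 0, -1], [0, 0, 0], 1]])

```text
time: 15.35
ee_pos: [0.504, 0.1717, 0.191]
tcp_rot: [179.8, 0.4, 172.5]
wrist_force: [-0.3, 0.2, -0.2]
opening: 0.0852
grasp_force: 0.0
```

```bash
python3 -c "
from h import *
plan((.532,-.300,.186),172.5)
p,d=imaging.camera('scene')
a=cv2.resize(p[120:240,270:430],None,fx=4,fy=4,interpolation=cv2.INTER_CUBIC)
cv2.imwrite('pics/s5.png',a[:,:,::-1])"
```

```text
t 15.35 pos [0.504  0.1717 0.191 ] rot [179.82   0.38 172.46] F [-0.3  0.2 -0.2] q [19.  1. -6. 82. -0. 26.]
shift(10cm) [-0.897 -4.639  0.041] turn(30deg) [ 0.006  0.013 -0.001]
```

View pics/s5.png

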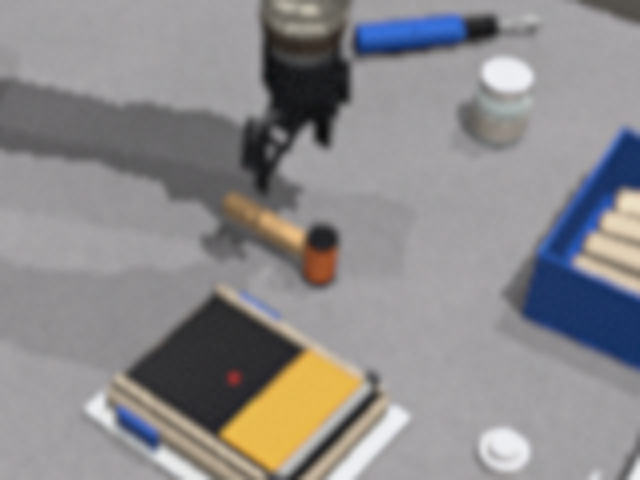

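The mallet stands upright on the bench with its head at crop (320,255), off the console and released. Now I move on to the strip.

Request:
apply_moves(rows=[[[-0.09, -0.46, 0.01], [0, 0, 0], 1], [[-0.18, -0.93, 0.01], [0, 0, 0], 1], [[-0.18, -0.93, 0.01], [0, 0, 0], 1]])

```text
time: 15.7
ee_pos: [0.5074, 0.0725, 0.183]
tcp_rot: [-179.9, -0.1, 172.2]
wrist_force: [-1.3, 0.4, -0.4]
opening: 0.0856
grasp_force: 0.0
```

Request:
apply_moves(rows=[[[-0.09, -0.46, 0.01], [0, 0, 0], 1], [[-0.18, -0.93, 0.01], [0, 0, 0], 1], [[-0.18, -0.93, 0.01], [0, 0, 0], 1]])

```text
time: 16.0
ee_pos: [0.5131, -0.0219, 0.182]
tcp_rot: [-179.9, -0.1, 172.2]
wrist_force: [0.1, 0.7, 0.2]
opening: 0.0852
grasp_force: 0.0
```

Request:
apply_moves(rows=[[[-0.09, -0.46, 0.01], [0, 0, 0], 1], [[-0.18, -0.93, 0.01], [0, 0, 0], 1], [[-0.18, -0.93, 0.01], [0, 0, 0], 1]])

```text
time: 16.3
ee_pos: [0.5188, -0.116, 0.181]
tcp_rot: [-179.9, -0.1, 172.2]
wrist_force: [-0.8, 0.3, 0.1]
opening: 0.0855
grasp_force: 0.0
```

Request:
apply_moves(rows=[[[-0.09, -0.46, 0.01], [0, 0, 0], 1], [[-0.18, -0.93, 0.01], [0, 0, 0], 1], [[-0.18, -0.93, 0.01], [0, 0, 0], 1]])

```text
time: 16.6
ee_pos: [0.5246, -0.2102, 0.18]
tcp_rot: [-179.9, -0.1, 172.3]
wrist_force: [-0.7, 0.6, -0.7]
opening: 0.0852
grasp_force: 0.0
```

Request:
apply_moves(rows=[[[-0.09, -0.46, 0], [0, 0, 0.2], 1], [[-0.18, -0.92, 0], [0, 0, 0.4], 1], [[-0.18, -0.92, 0], [0, 0, 0.6], 1], [[-0.18, -0.92, 0], [0, 0, 0.83], 1]])

```text
time: 17.0
ee_pos: [0.5305, -0.3006, 0.1799]
tcp_rot: [-180.0, -0.2, 147.2]
wrist_force: [0.2, 0.1, 0.6]
opening: 0.0852
grasp_force: 0.0
```

Request:
apply_moves(rows=[[[0, 0, 0], [0, 0, 0.2], 1], [[0, 0, 0], [0, 0, 0.4], 1], [[0, 0, 0], [0, 0, 0.6], 1], [[0, 0, 0], [0, 0, 0.83], 1]])

```text
time: 17.4
ee_pos: [0.5308, -0.2991, 0.1804]
tcp_rot: [-179.9, -0.1, 122.5]
wrist_force: [0.6, 0.3, -0.5]
opening: 0.0854
grasp_force: 0.0
```

Request:
apply_moves(rows=[[[0, 0, 0], [0, 0, 0.2], 1], [[0, 0, 0], [0, 0, 0.4], 1], [[0, 0, 0], [0, 0, 0.6], 1], [[0, 0, 0], [0, 0, 0.83], 1]])

```text
time: 17.8
ee_pos: [0.5308, -0.2991, 0.1804]
tcp_rot: [-179.9, -0.1, 97.6]
wrist_force: [0.4, -0.1, 0.7]
opening: 0.0857
grasp_force: 0.0
```

Request:
apply_moves(rows=[[[0, 0, 0], [0, 0, 0.2], 1], [[0, 0, 0], [0, 0, 0.4], 1], [[0, 0, 0], [0, 0, 0.6], 1], [[0, 0, 0], [0, 0, 0.83], 1], [[0, 0, 0], [0, 0, 0.83], 1], [[0, 0, 0], [0, 0, 0.83], 1]])

```text
time: 18.4
ee_pos: [0.5307, -0.2997, 0.1808]
tcp_rot: [-179.9, 0.0, 73.1]
wrist_force: [-0.5, 0.7, 0.3]
opening: 0.0855
grasp_force: 0.0
```

```bash
python3 -c "
from h import *
plan((.532,-.300,.081),72.8)"
```

```text
t 18.4 pos [ 0.5307 -0.2997  0.1808] rot [-1.7992e+02  2.0000e-02  7.3100e+01] F [-0.5  0.7  0.3] q [-29.  13.   5.  83.  -0.  77.]
shift(10cm) [0.001 0.015 0.998] turn(30deg) [-0.003  0.001  0.01 ]
```

Request:
apply_moves(rows=[[[0, 0.01, 0.3], [0, 0, 0.01], 1], [[0, 0.01, 0.6], [0, 0, 0.01], 1], [[0, 0.01, 0.85], [0, 0, 0.01], 1], [[0, 0.01, 0.97], [0, 0, 0.01], 1], [[0, 0.01, 0.97], [0, 0, 0.01], 1], [[0, 0.01, 0.97], [0, 0, 0.01], 1]])

```text
time: 19.0
ee_pos: [0.5317, -0.3011, 0.0854]
tcp_rot: [180.0, 0.0, 72.6]
wrist_force: [-0.6, 0.2, 0.7]
opening: 0.0851
grasp_force: 0.0
```

Request:
apply_moves(rows=[[[0, 0, 0], [0, 0, 0], 0.5], [[0, 0, 0], [0, 0, 0], 0.3], [[0, 0, 0], [0, 0, 0], 0], [[0, 0, 0], [0, 0, 0], 0], [[0, 0, 0], [0, 0, 0], 0], [[0, 0, 0], [0, 0, 0], 0], [[0, 0, 0], [0, 0, 0], 0], [[0, 0, 0], [0, 0, 0], 0], [[0, 0, 0], [0, 0, 0], 0], [[0, 0, 0], [0, 0, 0], 0]], force=90)

```text
time: 20.0
ee_pos: [0.5314, -0.3012, 0.0847]
tcp_rot: [-180.0, 0.0, 72.6]
wrist_force: [-0.5, -0.2, 4.7]
opening: 0.0088
grasp_force: 88.9
```

Request:
apply_moves(rows=[[[0, 0, -0.2], [0, 0, 0], 0], [[0, 0, -0.5], [0, 0, 0], 0], [[0, 0, -0.8], [0, 0, 0], 0], [[0, 0, -0.8], [0, 0, 0], 0], [[0, 0, -0.8], [0, 0, 0], 0]])

```text
time: 20.5
ee_pos: [0.5314, -0.301, 0.164]
tcp_rot: [-180.0, 0.0, 72.6]
wrist_force: [0.2, -0.3, -3.1]
opening: 0.0088
grasp_force: 88.1
```

```bash
python3 -c "
from h import *
p,d=imaging.camera('scene');t,_=imaging.camera('top');np.savez('l.npz',s=p,t=t)
a=cv2.resize(p[180:300,220:380],None,fx=4,fy=4,interpolation=cv2.INTER_CUBIC)
cv2.imwrite('pics/s6.png',a[:,:,::-1])
a=np.radians(-7.7);c=np.array([.579,-.035]);R=np.array([[np.cos(a),-np.sin(a)],[np.sin(a),np.cos(a)]])
for x in(-80,-35):
  g=c+R@[x/1000,0];print(x,g.round(4)); plan((g[0],g[1],.165),82.3)"
```

```text
-80 [ 0.4997 -0.0243]
t 20.6 pos [ 0.5308 -0.3007  0.1624] rot [-179.81    0.     72.55] F [ 0.2 -0.5 -2.7] q [-30.  13.   3.  81.  -0.  78.]
shift(10cm) [ 2.544 -1.126 -0.022] turn(30deg) [-0.006 -0.    -0.325]
-35 [ 0.5443 -0.0303]
t 20.6 pos [ 0.5308 -0.3007  0.1624] rot [-179.81    0.     72.55] F [ 0.2 -0.5 -2.7] q [-30.  13.   3.  81.  -0.  78.]
shift(10cm) [ 2.62  -0.682 -0.023] turn(30deg) [-0.006 -0.    -0.325]
```

View pics/s6.png

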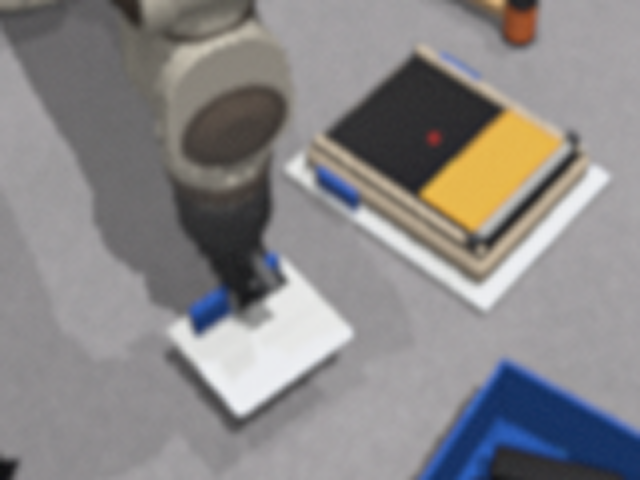

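The strip is held level at crop (260,340), with the fingers near the rib's middle. I'm carrying it over the console.

Request:
apply_moves(rows=[[[0.1, -0.05, -0.2], [0, 0, 0], 0], [[0.45, -0.2, -0.2], [0, 0, 0], 0], [[0.85, -0.37, -0.2], [0, 0, 0], 0], [[0.85, -0.37, -0.2], [0, 0, 0], 0]])

```text
time: 21.0
ee_pos: [0.5206, -0.205, 0.1829]
tcp_rot: [-179.8, -0.0, 72.7]
wrist_force: [0.3, -0.3, -2.1]
opening: 0.0087
grasp_force: 88.4
```

Request:
apply_moves(rows=[[[0.4, -0.18, 0], [0, 0, 0], 0], [[0.85, -0.37, 0], [0, 0, 0], 0], [[0.85, -0.37, 0], [0, 0, 0], 0]])

```text
time: 21.3
ee_pos: [0.5108, -0.1126, 0.1829]
tcp_rot: [-179.8, -0.0, 72.8]
wrist_force: [1.4, -1.2, -0.8]
opening: 0.0087
grasp_force: 88.7
```

Request:
apply_moves(rows=[[[0.4, -0.18, 0], [0, 0, -0.2], 0], [[0.7, -0.3, 0], [0, 0, -0.32], 0], [[0.85, -0.37, 0], [0, 0, -0.32], 0], [[0.85, -0.37, 0], [0, 0, -0.32], 0], [[0.85, -0.37, 0], [0, 0, -0.32], 0], [[0.85, -0.37, 0], [0, 0, -0.32], 0]])

```text
time: 21.9
ee_pos: [0.5019, -0.0253, 0.1837]
tcp_rot: [-179.9, 0.1, 82.1]
wrist_force: [0.4, -0.1, -3.1]
opening: 0.0084
grasp_force: 88.8
```

```bash
python3 -c "
from h import *
p,d=imaging.camera('scene');t,_=imaging.camera('top')
plan((.5026,-.0247,.165),82.3)
zt=sensors.get_obs()['ee_pos'][2]-.085+.004
def q(n,p,c,r):
  hsv=cv2.cvtColor(p,cv2.COLOR_RGB2HSV).astype(int); m=((hsv[:,:,1]<40)&(hsv[:,:,2]>150)).astype(np.uint8)
  w=np.zeros_like(m); w[c[1]-r:c[1]+r,c[0]-r:c[0]+r]=1; k,l,st,_=cv2.connectedComponentsWithStats(m*w); print(st[1:])
  b=l==1+np.argmax(st[1:,4]); v,u=np.nonzero(b)
  R=cv2.minAreaRect((ray(n,np.c_[u,v],zt)[:,:2]*1000).astype(np.float32)); print(n,len(u),np.round(R[0],1),np.round(R[1],1),round(R[2],1))
P=np.array([[.535,-.03,zt]])
for n,i in(('scene',p),('top',t)):
  c=proj(n,P)[0].astype(int); print(n,c); q(n,i,c,30)
c=proj('scene',P)[0].astype(int)
a=np.hstack([cv2.resize(i[c[1]-60:c[1]+60,c[0]-50:c[0]+50],None,fx=4,fy=4,interpolation=cv2.INTER_CUBIC) for i,c in((p,c),(t,proj('top',P)[0].astype(int)))])
cv2.imwrite('pics/s7.png',a[:,:,::-1])"
```

```text
t 22.0 pos [ 0.502  -0.0254  0.1839] rot [-1.7992e+02  4.0000e-02  8.2080e+01] F [ 0.2  0.1 -1.7] q [ -3.  -2. -10.  82.  -0.  95.]
shift(10cm) [0.008 0.005 0.189] turn(30deg) [-0.003  0.001 -0.007]
scene [322 201]
[[295 171   7   2  11]
 [336 171  16   7  62]
 [328 181   4   3   8]
 [302 184  50  35 761]
 [292 199  11  16  93]
 [292 217  13  14  66]
 [300 220   1   1   1]
 [302 221   9   7  12]
 [347 226   5   5  10]]
scene 761 [561.9 -17.1] [183.3 130.7] 70.8
top [331 207]
[[ 306  177    6   25   57]
 [ 313  177    4   15   24]
 [ 313  177   48   60 1885]
 [ 312  193    2    3    4]
 [ 308  213    2    7    8]
 [ 303  217    7    9   31]]
top 1885 [538.6 -47. ] [157.8 226.7] 86.9
```

View pics/s7.png

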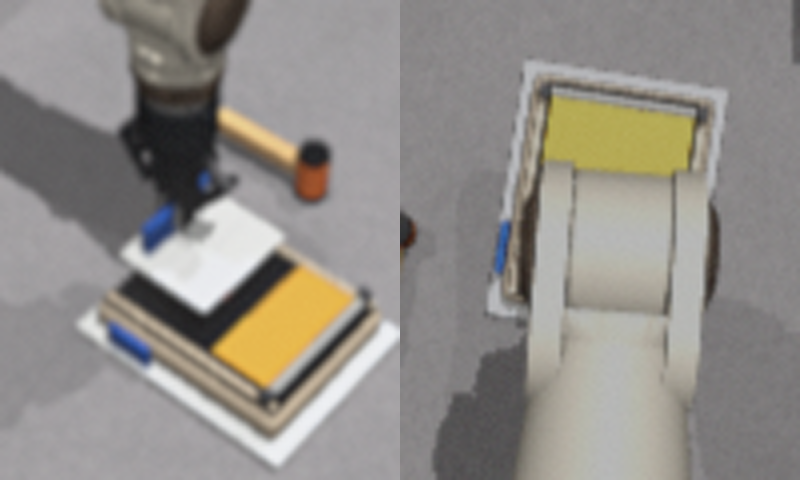

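In the crop the plate's leading edge runs from (205,312) to (285,237), parallel to the flap edge; the top view is hidden by the arm. I check the strip in hand from these corners.

```bash
python3 -c "
from h import *
o=sensors.get_obs(); z=o['ee_pos'][2]-.085+.004
uv=np.array([[205,312],[285,237],[120,255]])/4+[272-.375,141-.375]
w=ray('scene',uv,z);print(w.round(4)); d=w[1]-w[0]; print('edge len',np.linalg.norm(d),'ang',np.degrees(np.arctan2(d[1],d[0])),'side',np.linalg.norm(w[2]-w[0]))
m=(w[0]+w[1])/2; a=np.radians(-7.9); R=np.array([[np.cos(a),-np.sin(a)],[np.sin(a),np.cos(a)]])
print('mid rel TCP in strip axes',(R.T@(m[:2]-o['ee_pos'][:2])).round(4))
print('mid in console',(R.T@(m[:2]-[.579,-.035])).round(4))
"
```

```text
[[ 0.5799 -0.0979  0.1029]
 [ 0.5958  0.0184  0.1029]
 [ 0.4776 -0.0841  0.1029]]
edge len 0.117376724303006 ang 82.21624573110623 side 0.10315177430021369
mid rel TCP in strip axes [ 0.087  -0.0025]
mid in console [ 0.0094 -0.0035]
```

Request:
apply_moves(rows=[[[0.02, 0, 0.2], [0, 0, 0], 0], [[0.02, 0, 0.35], [0, 0, 0], 0], [[0.02, 0, 0.41], [0, 0, 0], 0], [[0.02, 0, 0.44], [0, 0, 0], 0], [[0.02, 0, 0.46], [0, 0, 0], 0], [[0.02, 0, 0.46], [0, 0, 0], 0]])

```text
time: 22.6
ee_pos: [0.5023, -0.0226, 0.1386]
tcp_rot: [-180.0, 0.0, 82.2]
wrist_force: [-0.4, 0.6, -2.2]
opening: 0.0087
grasp_force: 88.7
```

Request:
apply_moves(rows=[[[0, 0, 0.01], [0, 0, 0], 0], [[0, 0, 0.01], [0, 0, 0], 0]])

```text
time: 22.8
ee_pos: [0.5023, -0.0225, 0.1376]
tcp_rot: [-180.0, 0.0, 82.2]
wrist_force: [-0.7, 0.1, -3.2]
opening: 0.0083
grasp_force: 88.7
```

Request:
apply_moves(rows=[[[0, 0, 0.01], [0, 0, 0], 0], [[0, 0, 0.01], [0, 0, 0], 0]])

```text
time: 23.0
ee_pos: [0.5022, -0.0225, 0.1363]
tcp_rot: [-180.0, 0.0, 82.2]
wrist_force: [0.5, 0.5, -1.1]
opening: 0.0081
grasp_force: 88.7
```

```bash
python3 -c "
from h import *
plan((.5443,-.0303,.136),82.3)"
```

```text
t 23.0 pos [ 0.5022 -0.0225  0.1363] rot [-1.7996e+02  3.0000e-02  8.2160e+01] F [ 0.5  0.5 -1.1] q [ -3.  -1. -15.  76.  -0.  95.]
shift(10cm) [-0.02   0.428  0.003] turn(30deg) [-0.001  0.001 -0.005]
```

Request:
apply_moves(rows=[[[0, 0.05, 0], [0, 0, 0], 0], [[0, 0.1, 0], [0, 0, 0], 0], [[0, 0.15, 0], [0, 0, 0], 0], [[0, 0.2, 0], [0, 0, 0], 0], [[0, 0.2, 0], [0, 0, 0], 0]])

```text
time: 23.5
ee_pos: [0.5226, -0.0253, 0.1361]
tcp_rot: [-180.0, 0.0, 82.2]
wrist_force: [-0.6, -1.1, -2.1]
opening: 0.0086
grasp_force: 88.8
```

Request:
apply_moves(rows=[[[0, 0.05, 0], [0, 0, 0], 0], [[0, 0.1, 0], [0, 0, 0], 0], [[0, 0.15, 0], [0, 0, 0], 0], [[0, 0.15, 0], [0, 0, 0], 0]])

```text
time: 23.9
ee_pos: [0.5375, -0.0274, 0.1362]
tcp_rot: [-180.0, 0.0, 82.2]
wrist_force: [-0.1, 0.2, -2.7]
opening: 0.008
grasp_force: 88.8
```

```bash
python3 -c "
from h import *
plan((.5443,-.0303,.136),82.3)
p,d=imaging.camera('scene')
a=cv2.resize(p[150:270,250:410],None,fx=5,fy=5,interpolation=cv2.INTER_CUBIC)
cv2.imwrite('pics/s8.png',a[:,:,::-1])"
```

```text
t 23.9 pos [ 0.5375 -0.0274  0.1362] rot [-1.7997e+02  3.0000e-02  8.2150e+01] F [-0.1  0.2 -2.7] q [ -3.   3. -10.  76.  -0.  95.]
shift(10cm) [-0.02   0.072  0.002] turn(30deg) [-0.001  0.001 -0.005]
```

View pics/s8.png

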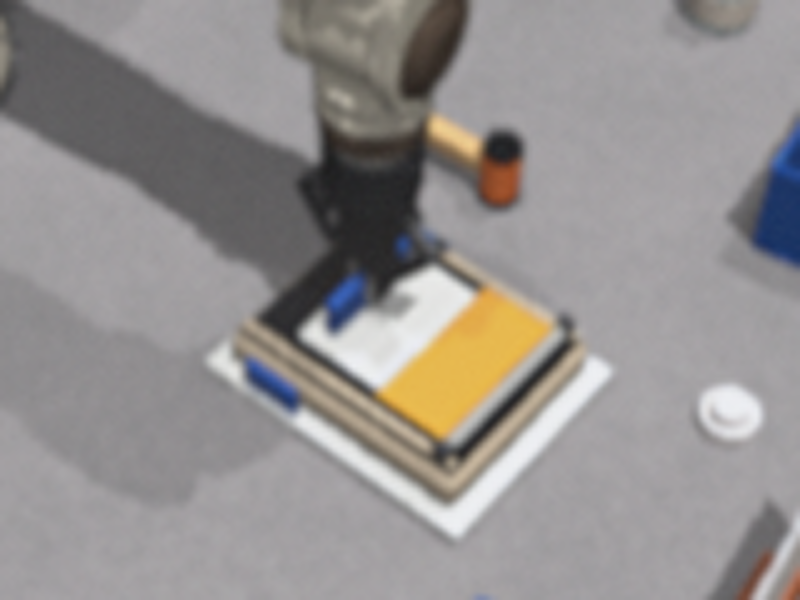

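The plate is under the flap: the flap edge from (380,398) to (490,290) still lies level with white plate in front of it. I'm creeping to the stop.

Request:
apply_moves(rows=[[[0, 0.02, 0], [0, 0, 0], 0], [[0, 0.04, 0], [0, 0, 0], 0], [[0, 0.04, 0], [0, 0, 0], 0]])

```text
time: 24.25
ee_pos: [0.541, -0.0279, 0.1363]
tcp_rot: [-180.0, 0.0, 82.2]
wrist_force: [-0.0, 0.0, -2.6]
opening: 0.0086
grasp_force: 88.8
```

Request:
apply_moves(rows=[[[0, 0.01, 0], [0, 0, 0], 0], [[0, 0.02, 0], [0, 0, 0], 0], [[0, 0.02, 0], [0, 0, 0], 0]])

```text
time: 24.55
ee_pos: [0.5429, -0.0281, 0.1363]
tcp_rot: [-180.0, 0.0, 82.2]
wrist_force: [-0.4, 0.1, -2.0]
opening: 0.0088
grasp_force: 88.8
```

Request:
apply_moves(rows=[[[0, 0.01, 0], [0, 0, 0], 0], [[0, 0.01, 0], [0, 0, 0], 0]])

```text
time: 24.75
ee_pos: [0.5439, -0.0283, 0.1363]
tcp_rot: [-180.0, 0.0, 82.2]
wrist_force: [-0.0, -0.4, -2.1]
opening: 0.0086
grasp_force: 88.8
```

Request:
apply_moves(rows=[[[0, 0.01, 0], [0, 0, 0], 0], [[0, 0.01, 0], [0, 0, 0], 0]])

```text
time: 24.95
ee_pos: [0.5449, -0.0284, 0.1363]
tcp_rot: [-180.0, 0.0, 82.2]
wrist_force: [0.3, -0.7, -3.3]
opening: 0.0086
grasp_force: 88.8
```

Request:
apply_moves(rows=[[[0, 0.01, 0], [0, 0, 0], 0], [[0, 0.01, 0], [0, 0, 0], 0]])

```text
time: 25.15
ee_pos: [0.5457, -0.0286, 0.1362]
tcp_rot: [-179.9, 0.0, 82.2]
wrist_force: [-0.8, -0.8, -1.3]
opening: 0.0088
grasp_force: 89.0
```

Request:
apply_moves(rows=[[[0, 0.01, 0], [0, 0, 0], 0], [[0, 0.01, 0], [0, 0, 0], 0]])

```text
time: 25.35
ee_pos: [0.546, -0.0287, 0.136]
tcp_rot: [-179.8, 0.1, 82.2]
wrist_force: [-5.5, -0.2, 0.2]
opening: 0.0086
grasp_force: 89.2
```

Request:
apply_moves(rows=[[[0, 0, 0.01], [0, 0, 0], 0], [[0, 0, 0.01], [0, 0, 0], 0]])

```text
time: 25.55
ee_pos: [0.546, -0.0286, 0.135]
tcp_rot: [-179.8, 0.0, 82.2]
wrist_force: [-5.9, -0.6, 0.2]
opening: 0.0084
grasp_force: 89.1
```

Request:
apply_moves(rows=[[[0, 0, 0.01], [0, 0, 0], 0], [[0, 0, 0.01], [0, 0, 0], 0]])

```text
time: 25.75
ee_pos: [0.546, -0.0286, 0.1348]
tcp_rot: [-179.9, 0.0, 82.2]
wrist_force: [-8.9, -0.2, 5.8]
opening: 0.0084
grasp_force: 90.0
```

Request:
apply_moves(rows=[[[0, 0, 0.006], [0, 0, 0], 0], [[0, 0, 0.012], [0, 0, 0], 0], [[0, 0, 0.012], [0, 0, 0], 0], [[0, 0, 0.012], [0, 0, 0], 0]])

```text
time: 26.15
ee_pos: [0.5459, -0.0286, 0.1348]
tcp_rot: [-179.9, 0.0, 82.2]
wrist_force: [-11.9, 0.2, 14.1]
opening: 0.0086
grasp_force: 91.4
```

```bash
python3 -c "
from h import *
F=[]
for i in range(4):
  p,d=imaging.camera('scene'); F.append(sensors.get_obs()['wrist_force'])
print(np.round(F,1)); plan((.546,-.0286,.1348),82.2)
a=cv2.resize(p[170:250,280:390],None,fx=7,fy=7,interpolation=cv2.INTER_CUBIC)
cv2.imwrite('pics/s9.png',a[:,:,::-1])
ye=cv2.inRange(cv2.cvtColor(p,cv2.COLOR_RGB2HSV),(19,100,80),(35,255,255)); rect('scene',p,'yellow',(345,222),32,.063)
"
```

```text
[[-13.   -0.   13.8]
 [-12.5   0.4  14.1]
 [-12.8   0.4  13.1]
 [-11.9   1.6  14.8]]
t 26.35 pos [ 0.5459 -0.0286  0.1347] rot [-1.7991e+02  3.0000e-02  8.2180e+01] F [-11.9   1.6  14.8] q [-3.  5. -9. 76. -0. 95.]
shift(10cm) [-0.     0.001 -0.001] turn(30deg) [-0.003  0.001 -0.001]
scene yellow 423 mean [634.2 -47.8] rect [632.4 -45.9] [137.9  64.1] 83.0 pca 82.1
```

```bash
python3 -c "
from h import *
p,d=imaging.camera('scene'); z0=np.load('scene.npz'); 
c=imaging.get_calibration('scene');K=c['intrinsics'];T=c['world_from_camera']
a=np.radians(-7.7);ctr=np.array([.579,-.035]);R=np.array([[np.cos(a),-np.sin(a)],[np.sin(a),np.cos(a)]])
def height(d,xy,zg):
  w=np.r_[ctr+R@(np.array(xy)/1000),zg]; u,v=np.round(proj('scene',w)[0]).astype(int)
  D=np.median(d[v-1:v+2,u-1:u+2]); q=T[:3,3]+T[:3,:3]@(np.linalg.inv(K)@[u,v,1]*D); return round(q[2]*1000,1), (R.T@(q[:2]-ctr)*1000).round(0).tolist(), p[v,u].tolist()
for xy in[(27,-50),(27,0),(27,50),(40,-40),(40,0),(40,40),(75,0),(75,-40)]: print(xy,height(z0['d'],xy,.063)[0],height(d,xy,.063))
for xy in[(5,-40),(5,40),(-15,-45),(-15,45),(-50,-45)]: print('plate',xy,height(z0['d'],xy,.054)[0],height(d,xy,.054))
"
```

```text
(27, -50) 61.7 (np.float64(63.5), [29.0, -50.0], [230, 187, 90])
(27, 0) 62.6 (np.float64(63.9), [29.0, -2.0], [228, 183, 98])
(27, 50) 60.9 (np.float64(63.6), [28.0, 48.0], [227, 178, 104])
(40, -40) 62.2 (np.float64(64.2), [41.0, -41.0], [231, 186, 79])
(40, 0) 61.8 (np.float64(64.7), [41.0, 1.0], [229, 180, 76])
(40, 40) 63.1 (np.float64(62.0), [39.0, 40.0], [227, 171, 75])
(75, 0) 62.3 (np.float64(63.1), [74.0, 0.0], [231, 185, 78])
(75, -40) 63.0 (np.float64(61.4), [74.0, -40.0], [232, 186, 78])
plate (5, -40) 50.5 (np.float64(55.2), [5.0, -38.0], [221, 222, 221])
plate (5, 40) 50.1 (np.float64(54.4), [6.0, 39.0], [228, 229, 228])
plate (-15, -45) 50.7 (np.float64(53.0), [-16.0, -42.0], [220, 220, 219])
plate (-15, 45) 51.2 (np.float64(54.2), [-15.0, 47.0], [198, 200, 197])
plate (-50, -45) 51.0 (np.float64(53.5), [-48.0, -45.0], [209, 210, 208])
```

```bash
python3 -c "
from workcell import bot,sensors
print(sensors.get_obs()['wrist_force']); print(bot.job_done())"
```

```text
[-12.90341394   0.14259881  14.0455318 ]
the job is handed in; nothing more can be done
None
```

I handed the job in at about 26 s with the pin driven flush, the mallet standing on the bench off the console, and the strip held under the level flap against the stop, pressed down at about 14 N (wrist force also reads about 13 N toward the stop); the verdict is not known, and I viewed 11 pictures, one over the limit of 10.

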